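Uncap the stamping die and work the embossing press

TASK

Make an impression on the leatherworker's embossing press: lift the loose guard cap off the brass die by its knob and set it down, not dropped, standing knob up on the floor of the square wooden tray. Then push the sled that carries the die along its bed, fully home against the stop under the press head, and only after that press the treadle down to its stop, hold it there for at least one second and let it come back up. Leave the mallet and the jar where they are.

Things in the scene. Friction and masses are not known exactly. Their poses are not given: they have to be found in the camera images.
- press: Fixed grey bench press. Origin: on the table below the axis of the press head; x along the bed, the way the sled slides home; z up. Bed 400 x 110 mm, x -290 to 110 mm, top 15 mm above the table; two guide rails on it, 80 mm apart, tops at 27 mm. Column, 70 mm wide, at x 55 to 105 mm; its arm over the head tops out at 220 mm. Treadle on the -y side over a 10 mm foot plate that reaches y = -150 mm.
- stop (a point): Middle of the stop block's face (80 mm wide, from 15 to 50 mm above the table, press x = 40 mm) that the sled's front end meets when home.
- head (a point): Centre of the underside of the round pressing plate (72 mm diameter), over the press origin: 85 mm above the table at rest, 57 mm with the treadle down.
- sled: Loose aluminium sled between the guide rails, 155 long (x) x 74 x 18 mm, about 0.7 kg, with a round brass die (58 mm diameter, top 40 mm above the sled's underside). Origin: underside, below the die; x towards home. Reaches from x = -115 mm, where a push plate stands (70 mm wide, top at 54 mm), to 40 mm. Starts 120 to 160 mm short of home; home: its origin at x = 0 of the press.
- push_face (a point): Middle of the outer face of the sled's push plate (x = -115 mm, 30 mm above the sled's underside): push here, along the sled's +x.
- cap: Loose round plastic guard cap, standing over the die with its rim on the sled. 72 mm outer diameter, shell 30 mm high, wall 3 mm, with a cylindrical knob 28 mm in diameter on top, from 30 to 68 mm above the rim. About 0.08 kg. Origin: centre of the rim (open underside); z up through the knob. Lift it by more than 25 mm to clear the die.
- tray: Fixed square wooden tray, open at the top, 110 x 110 mm outside, 94 x 94 mm inside, walls 8 mm thick, 28 mm high. Origin: centre of its underside, on the table; z up. The cap belongs here.
- tray_in (a point): Centre of the tray's inner floor.
- treadle (a joint): Angle of the press's sprung treadle: 0 at rest (free end raised), 0.26 rad fully down on its stop; springs back by itself. About 5 N at the pad to start it, 11 N at the stop.
- treadle_pad (a point): Middle of the top of the treadle's ribbed pad (65 x 52 mm), near the treadle's free end; moves with the treadle. At rest about 81 mm above the table, fully down 42 mm. The hinge lies 150 mm from it towards the press's +x, 34 mm above the table, axis along the press's y.
- mallet: Bystander, to be left alone: mallet lying on the table, brown cylindrical head 110 mm long, 72 mm diameter, black handle 28 mm thick, 200 mm long. Origin: on the table below the head's centre; the handle points along -x.
- jar: Bystander, to be left alone: round jar, 64 mm diameter, 90 mm high. Origin: centre of its underside.
Mind the look-alikes: they are no part of the job. Of the things that look like the sled, the smallest one is meant.

How it is judged:
On the way, in this order (a step that is already met when the one before it is completed fails the run):
1. the cap stands knob up on the tray's floor, at rest and released (horizontal distance between cap and tray_in below 0.017 m and z of cap in the frame of tray_in between -0.005 and 0.005 m and angle between cap's own z axis and vertical below 0.1 rad and linear speed of cap below 0.02 m/s and contact force between the fingers and cap below 0.1 N), for 0.2 s.
2. the sled is home against the stop under the press head (x of sled in the frame of press between -0.005 and 0.01 m), for 0.2 s.
3. the treadle is held down at its stop for one second, the sled still home (all of step 2 and value of joint treadle above 0.24 rad), for 1 s.
At the end, for the whole second after the job is handed in: The cap stands knob up (within 0.1 rad) on the tray's floor (rim within 5 mm of it, centre within 17 mm of the tray's centre), released and at rest; the sled is at rest within 5 mm of home; the treadle is back up (below 0.03 rad) (all of step 1 and all of step 2 and value of joint treadle below 0.03 rad and linear speed of sled below 0.02 m/s); the robot touches nothing.
It fails at once if the cap is dropped or thrown (faster than 0.7 m/s while out of the fingers) (linear speed of cap above 0.7 m/s and contact force between the fingers and cap below 0.1 N).
It fails at once if the cap is turned on its side or over (beyond 1 rad) (angle between cap's own z axis and vertical above 1 rad).
It fails at once if the treadle is pressed (beyond 0.1 rad) before the sled is home (value of joint treadle above 0.1 rad and x of sled in the frame of press below -0.01 m).
It fails at once if the mallet is moved more than 30 mm (distance of mallet from where it was at the start of the episode above 0.03 m).
It fails at once if the jar is moved more than 30 mm (distance of jar from where it was at the start of the episode above 0.03 m).
It also fails if it takes over 69 s, if anything falls off the work surface, if the arm or the gripper's body presses on something with over 40 N, if the wrist force passes 120 N, or if a joint passes its speed limit or range.

ROBOT

A 7-joint arm with a two-finger parallel gripper is mounted at the origin on the work surface. World frame = base frame: x ahead of the robot, y to its left, z up, the work surface at z = 0. Lengths are in m, angles in rad, forces in N, time in s.
With the tool pointing down it reaches from about 0.4 to 0.85 m from the base axis. Payload 10.4 kg.
Tool frame: the origin (TCP) lies at the very end of the fingers, on their centre line; the grasp point (between the pads) lies 19 mm behind it; z points along the fingers, y is the line along which they close (so a half turn about z gives the same grasp; the last joint's range is limited). The gripper opens to 87 mm and grips with 3 to 60 N. Pads are 19 mm wide; open, the fingers measure 117 mm over their backs; the gripper's body (75 mm by 190 mm) begins 51 mm behind the grasp point.
Start: joints at [-1.194, 0.332, -0.065, 1.46, 0.022, 1.35, -0.088], TCP at [0.243, 0.576, 0.223] pointing down, gripper open.
Joint ranges: [-2.6, 2.6], [-0.5, 2.12], [-1.47, 1.34], [0.16, 2.42], [-1.27, 4.41], [0.06, 2.06], [-2.6, 2.6]. Speed limits (rad/s): [2.22, 2.22, 2.79, 2.79, 3.14, 3.14, 3.14].

INTERFACE

Orientations are given as a unit quaternion [x, y, z, w].
In Python, from bench import status, camera, order gives the robot as it stands.
- The arm moves only by the tool jog_arm, never from a script. Its argument "plan" is a list of rows, each a list of 7 numbers: the turn, a rotation vector about the tool's x, y, z in rad, then the shift along the tool's x, y, z in mm, then the opening, from -1 (shut) to 1 (fully open). A call has 1 to 12 rows; each row is the pose to reach, as a shift and turn from the pose commanded when the call began, along the tool's axes at that moment; what a row does not reach only later rows make up. A row lasts 1/10 s, in which the tool goes at most 50 mm and 8.59 degrees, less where a joint would pass 70% of its speed; a pose out of reach is approached as far as the arm can. A call with a gripper value outside its range is refused whole. The fingers move at their own pace and stop on an object; "squeeze" is the grip in N (left out, the last holds). Time passes only in rows, so rows that repeat a pose let the fingers close. It gives the time, the measured TCP pose, the force, the opening and the grip force at its end, in the units of the state.
- status.read_state(): the state, without advancing time (a new reading comes with each control period).
- camera(name): name is "scene" or "top" or "wrist"; returns a dict with "image" (384x512x3 uint8, red, green, blue), "z_map" (384x512 float32, m along the optical axis (not along the pixel's ray), 0 where there is no reading), "fx", "fy", "cx", "cy" (pixels), "world_from_camera" (4x4, takes a point from camera to world coordinates); the wrist camera has in their place "mount" (4x4, takes a point from camera to tool coordinates, whose origin is the TCP and whose axes are the flange's). Camera axes: x right, y down, z forward; pixel columns grow to the right and rows downward; lengths in m; the calibration is good to about 2 mm. A picture is of the moment at which its call begins: read the wrist's pose just before it.
- order.close_job(): hands the job in; it is judged then, once.
The state is a dict: "time": time; "joint_positions": joint angles; "joint_vel": joint speeds; "joint_torque": joint torques, N m; "ee_pos": TCP position; "eef_rot": TCP orientation; "ft_force": force on the tool from outside, world axes, zero at the start; "torque": the same for the moment, N m; "width": finger opening in m; "grip_force": force on a finger pad.
Only numpy, scipy, OpenCV 4.12 (cv2) and the standard library are available. Lean on these libraries where they do the work, as an engineer would, in place of code of your own. Each camera call takes 0.05 s, during which the arm holds its last target. There are 200 camera calls.

## Working session

There is one attempt and no reset: what is moved stays moved. The work goes in short steps, Python scripts to look and compute and a tool call to move; the robot and the scene stay as the last step left them, time stands still between calls to the robot, and variables do not carry over. Pictures are saved under pics/ and viewed, at most 10 in all, crops included, and the job is handed in when it is done.

Besides the shell and the picture viewer there is one more tool, called after "Call:" as a command line: name --pt "numbers of a row" for each row, then --argument value for the rest. jog_arm: Moves the arm, as the interface text tells. Its arguments: {"type":"object","properties":{"plan":{"type":"array"},"squeeze":{"type":"number"}},"required":["plan"]}

```bash
mkdir -p pics; ls
cat > h.py <<'E'
import numpy as np, cv2
from bench import status, camera, order
def cloud(c):
    z=c["z_map"]; v,u=np.mgrid[:z.shape[0],:z.shape[1]]
    p=np.stack([(u-c["cx"])/c["fx"]*z,(v-c["cy"])/c["fy"]*z,z],-1)
    T=c["world_from_camera"]; P=p@T[:3,:3].T+T[:3,3]; P[z==0]=np.nan
    return P
def save(n,im): cv2.imwrite("pics/"+n+".png",cv2.cvtColor(im,cv2.COLOR_RGB2BGR))
E
python3 - <<'E'
from h import *
s=status.read_state(); print({k:np.round(v,3).tolist() for k,v in s.items()})
for n in ["scene","top"]:
    c=camera(n); save(n+"0",c["image"]); np.savez(n+"0.npz",**c)
    print(n,np.round(c["world_from_camera"],3).tolist(),c["fx"])
a=cv2.imread("pics/scene0.png");b=cv2.imread("pics/top0.png")
E
```

```text
pics
{'time': 0.0, 'joint_positions': [-1.194, 0.333, -0.065, 1.461, 0.022, 1.35, -0.088], 'joint_vel': [-0.0, 0.001, 0.0, -0.0, -0.001, -0.001, -0.0], 'joint_torque': [-0.001, -62.324, 0.024, -38.99, -0.062, 0.039, 0.0], 'ee_pos': [0.243, 0.575, 0.222], 'eef_rot': [0.199, 0.98, -0.001, -0.0], 'ft_force': [-0.104, 0.42, -0.461], 'torque': [0.02, -0.009, 0.011], 'grip_force': 0.0, 'width': 0.087}
scene [[-0.142, 0.557, -0.818, 1.299], [0.99, 0.087, -0.112, 0.068], [0.009, -0.826, -0.563, 0.662], [0.0, 0.0, 0.0, 1.0]] 385.18262590328146
top [[0.02, -0.993, 0.118, 0.302], [-1.0, -0.018, 0.016, -0.069], [-0.014, -0.119, -0.993, 1.582], [0.0, 0.0, 0.0, 1.0]] 441.57700979256543
```

View pics/scene0.png

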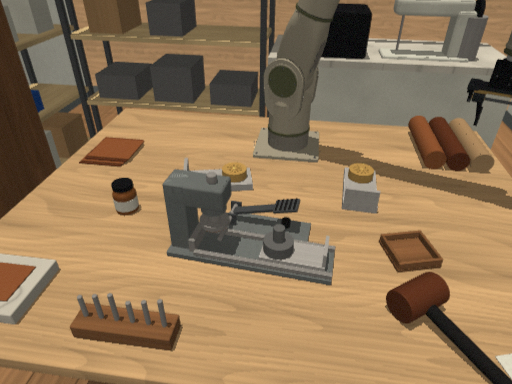

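View pics/top0.png

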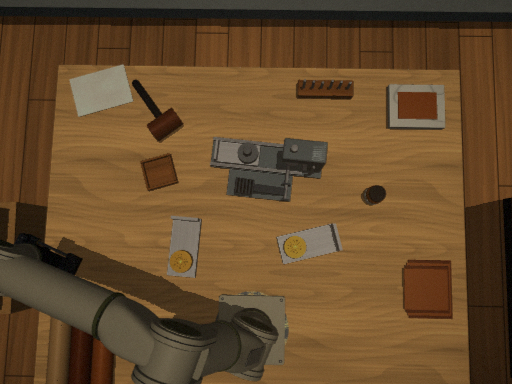

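The scene view shows the press at (240,230) with the capped sled at (279,240), plus the tray (410,250), mallet (418,297) and jar (125,195).

Sled candidates in the top view are the capped one in the press bed (240,153), a bare one at (184,247) and a bare one at (309,243). I choose the capped one, since it lies between the guide rails. A close crop and its measured size should confirm it.

Run:
```python
from h import *
t=dict(np.load("top0.npz")); s=dict(np.load("scene0.npz"))
a=cv2.resize(t["image"][130:210,195:340],None,fx=4.1,fy=4.1,interpolation=cv2.INTER_CUBIC)
b=cv2.resize(s["image"][150:290,155:345],None,fx=3,fy=3,interpolation=cv2.INTER_CUBIC)[:,:594]
w=max(a.shape[1],b.shape[1]); 
save("crop1",np.clip(1.6*b,0,255).astype(np.uint8)); save("crop2",np.clip(1.8*a.astype(float),0,255).astype(np.uint8))
P=cloud(t); Q=cloud(s)
def rep(n,P,lo,hi,box):
    m=(P[...,2]>lo)&(P[...,2]<hi)&(P[...,0]>box[0])&(P[...,0]<box[1])&(P[...,1]>box[2])&(P[...,1]<box[3])
    p=P[m]; 
    if len(p)<4: print(n,len(p)); return
    r=cv2.minAreaRect((p[:,:2]*1000).astype(np.float32)); print(n,len(p),np.round(p.mean(0),4),"rect",np.round(r[0],1),np.round(r[1],1),round(r[2],1))
for nm,(u,v) in dict(cap=(249,153),tray=(159,172),column=(303,150),pad=(243,186),sledA=(184,247),sledB=(309,243),jar=(374,195),mal=(165,125)).items(): print(nm,np.round(P[v,u],3))
for nm,C in (("top",P),("scene",Q)):
    rep(nm+" knob",C,.096,.108,(.4,.8,-.1,.1))
    rep(nm+" bed",C,.012,.3,(.55,.75,-.35,.15))
    rep(nm+" arm",C,.212,.23,(.4,.8,-.4,.2))
    rep(nm+" pushplate",C,.064,.074,(.57,.72,-.05,.15))
    rep(nm+" traywall",C,.024,.032,(.45,.75,.2,.42))
    rep(nm+" trayall",C,.004,.034,(.45,.75,.2,.42))
    rep(nm+" pad",C,.07,.09,(.45,.585,-.05,.15))
    rep(nm+" head",C,.085,.2,(.5,.8,-.4,.0))
```

```text
cap [0.602 0.017 0.102]
tray [0.545 0.345 0.014]
column [ 0.595 -0.161  0.199]
pad [0.491 0.035 0.085]
sledA [0.279 0.24  0.03 ]
sledB [ 0.302 -0.197  0.026]
jar [nan nan nan]
mal [0.704 0.317 0.071]
top knob 47 [0.6049 0.0267 0.1021] rect [554.3  44.9] [ 24.8 148.1] 71.5
top bed 3365 [ 0.5987 -0.0509  0.0871] rect [622.8 -44.2] [388.2 145.4] 89.9
top arm 45 [ 0.5969 -0.1315  0.2205] rect [ 596.9 -132.6] [20.3 22. ] 1.1
top pushplate 161 [0.6143 0.0544 0.0674] rect [617.1  64.8] [148.8  70.5] 84.0
top traywall 215 [0.5469 0.3453 0.028 ] rect [610.9 345.4] [265.3 134.8] 1.5
top trayall 1647 [0.5683 0.3212 0.0114] rect [600. 310.] [219.8 299.7] 90.0
top pad 266 [0.4916 0.0283 0.0809] rect [491.5  22.6] [82.9 51.8] 84.8
top head 611 [ 0.5823 -0.1675  0.1797] rect [ 588.4 -165.9] [141.4  84. ] 82.7
scene knob 80 [0.6151 0.0242 0.0993] rect [613.7  24.1] [26.6 24.7] 48.9
scene bed 8853 [ 0.6195 -0.0825  0.0811] rect [607.9 -43.4] [396.9 111.3] 85.2
scene arm 69 [ 0.6006 -0.1305  0.2169] rect [ 599.  -131.3] [21.1 22.4] 45.6
scene pushplate 119 [0.6241 0.0945 0.068 ] rect [616.7  70.8] [137.2  70.1] 84.8
scene traywall 430 [0.5699 0.3401 0.0263] rect [615.5 339.1] [137.1 275. ] 85.8
scene trayall 1921 [0.5611 0.3413 0.0145] rect [615.8 340.3] [140.5 275.2] 86.0
scene pad 321 [0.4976 0.0346 0.0794] rect [493.9  33.2] [62.9 55.8] 84.3
scene head 3228 [ 0.615  -0.164   0.1576] rect [ 596.6 -165.9] [140.3  72. ] 85.1
```

View pics/crop1.png

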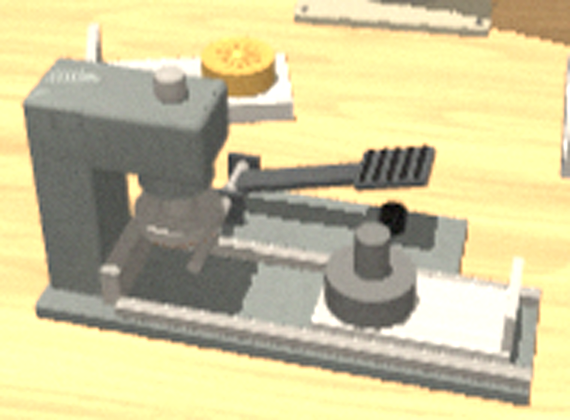

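View pics/crop2.png

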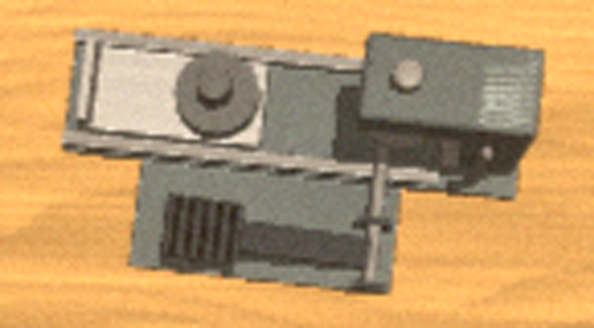

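The crops confirm it: the capped sled (crop1 (370,285), crop2 (215,95)) sits between the guide rails with its push plate at the far-left end. The black dot at crop1 (392,218) is the treadle's stop peg. The press axis comes out at about (-0.084,-0.997), its origin near (0.600,-0.133) and the cap near (0.614,0.024). I'll move above the cap and refine with the wrist camera.

Call:
jog_arm --pt "0 0 1.254 -557 -364 -30 1" --pt "0 0 1.254 -557 -364 -30 1" --pt "0 0 1.254 -557 -364 -30 1" --pt "0 0 1.254 -557 -364 -30 1" --pt "0 0 1.254 -557 -364 -30 1" --pt "0 0 1.254 -557 -364 -30 1" --pt "0 0 1.254 -557 -364 -30 1" --pt "0 0 1.254 -557 -364 -30 1" --pt "0 0 1.254 -557 -364 -30 1" --pt "0 0 1.254 -557 -364 -30 1" --pt "0 0 1.254 -557 -364 -30 1" --pt "0 0 1.254 -557 -364 -30 1"

```text
time: 1.3
ee_pos: [0.5785, 0.0766, 0.2496]
eef_rot: [0.736, 0.677, -0.0, -0.0]
ft_force: [0.7, 1.3, 0.7]
width: 0.087
grip_force: 0.0
```

Run:
```python
from h import *
from scipy.spatial.transform import Rotation as R
camera("wrist"); camera("wrist"); s=status.read_state(); c=camera("wrist")
print(np.round(s["ee_pos"],4),np.round(R.from_quat(s["eef_rot"]).as_matrix(),3).tolist(),s["time"])
print(np.round(c["mount"],3).tolist(),c["fx"])
T=np.eye(4);T[:3,:3]=R.from_quat(s["eef_rot"]).as_matrix();T[:3,3]=s["ee_pos"]; c["world_from_camera"]=T@c["mount"]; np.savez("w0.npz",**c); save("w0",c["image"])
P=cloud(c)
def rep(n,lo,hi,box):
    m=(P[...,2]>lo)&(P[...,2]<hi)&(P[...,0]>box[0])&(P[...,0]<box[1])&(P[...,1]>box[2])&(P[...,1]<box[3])
    p=P[m]
    if len(p)<4: return print(n,len(p))
    r=cv2.minAreaRect((p[:,:2]*1000).astype(np.float32)); print(n,len(p),np.round(p.mean(0),4),np.round(r,1) if 0 else r)
rep("knob",.092,.11,(.58,.66,-.02,.07)); rep("shell",.055,.07,(.56,.66,-.03,.07)); rep("sledtop",.028,.038,(.5,.7,-.1,.2)); rep("plate",.062,.075,(.5,.75,.1,.2)); rep("pad",.07,.09,(.42,.56,-.06,.12))
```

```text
[0.5801 0.0704 0.2496] [[0.093, 0.996, 0.001], [0.996, -0.093, -0.003], [-0.003, 0.001, -1.0]] 1.4
[[-0.001, -0.962, -0.273, 0.075], [1.0, -0.001, -0.0, -0.001], [0.0, -0.273, 0.962, -0.162], [0.0, 0.0, 0.0, 1.0]] 317.45896801076594
knob 556 [0.6106 0.0261 0.0999] ((610.6336669921875, 24.74171257019043), (27.456439971923828, 26.207731246948242), 86.89842224121094)
shell 2184 [0.6101 0.0296 0.0624] ((611.208984375, 24.825958251953125), (70.74384307861328, 70.86919403076172), 84.62351989746094)
sledtop 4408 [0.6138 0.0874 0.0324] ((602.4691772460938, 21.429275512695312), (282.09765625, 129.87347412109375), 75.01007080078125)
plate 534 [0.6205 0.135  0.0684] ((620.618896484375, 134.94090270996094), (7.1106719970703125, 69.08007049560547), 84.63200378417969)
pad 2135 [0.4937 0.0386 0.0818] ((490.4500427246094, 33.739471435546875), (62.29328155517578, 52.112388610839844), 84.63568115234375)
```

View pics/w0.png

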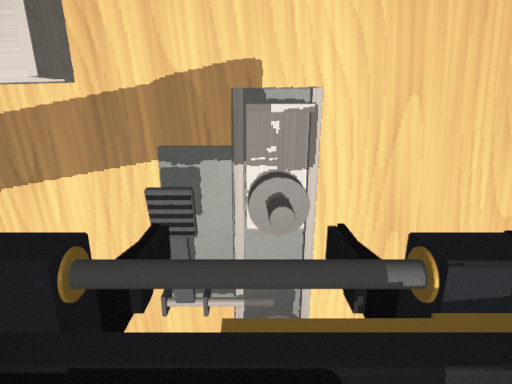

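The wrist view shows the cap knob at (281,213), the push plate at about (280,103) and the treadle pad at (172,212). The tool is already aligned with the press axis to within 0.1°, so I'll go over the knob.

Call:
jog_arm --pt "0 0 0 -42 35 0 0.4" --pt "0 0 0 -42 35 50 0.4" --pt "0 0 0 -42 35 100 0.4" --pt "0 0 0 -42 35 120 0.4" --pt "0 0 0 -42 35 120 0.4" --pt "0 0 0 -42 35 120 0.4"

```text
time: 2.05
ee_pos: [0.6094, 0.0345, 0.1303]
eef_rot: [0.735, 0.678, 0.0, -0.0]
ft_force: [-0.4, -0.6, 1.3]
width: 0.0613
grip_force: 0.0
```

Run:
```python
from h import *
s=status.read_state();print(np.round(s["ee_pos"],4),s["width"],s["ft_force"],np.round(s["joint_positions"],2))
```

```text
[0.6094 0.0345 0.1303] 0.061333054621543266 [-0.36789971 -0.64657054  1.32186142] [-0.5   0.39  0.46  1.64 -0.18  1.16 -0.07]
```

Call:
jog_arm --pt "0 0 0 -9.5 2.5 0 0.4" --pt "0 0 0 -9.5 2.5 20 0.4" --pt "0 0 0 -9.5 2.5 40 0.4" --pt "0 0 0 -9.5 2.5 55 0.4" --pt "0 0 0 -9.5 2.5 61 0.4" --pt "0 0 0 -9.5 2.5 61 0.4" --pt "0 0 0 -9.5 2.5 61 -0.3" --pt "0 0 0 -9.5 2.5 61 -0.6" --pt "0 0 0 -9.5 2.5 61 -0.6" --pt "0 0 0 -9.5 2.5 61 -0.6" --squeeze 15

```text
time: 3.05
ee_pos: [0.6112, 0.0241, 0.069]
eef_rot: [0.736, 0.677, 0.0, 0.0]
ft_force: [-0.5, -0.0, 0.6]
width: 0.0365
grip_force: 0.0
```

Call:
jog_arm --pt "0 0 0 0 0 0 -1" --pt "0 0 0 0 0 0 -1" --pt "0 0 0 0 0 0 -1" --pt "0 0 0 0 0 0 -1" --pt "0 0 0 0 0 0 -1" --pt "0 0 0 0 0 -10 -1" --pt "0 0 0 0 0 -30 -1" --pt "0 0 0 0 0 -60 -1" --pt "0 0 0 0 0 -90 -1" --pt "0 0 0 0 0 -90 -1" --pt "0 0 0 0 0 -90 -1"

```text
time: 4.15
ee_pos: [0.6111, 0.024, 0.1592]
eef_rot: [0.736, 0.677, 0.001, 0.0]
ft_force: [0.0, -0.4, -0.9]
width: 0.0276
grip_force: 15.0
```

Run:
```python
from h import *
s=status.read_state();print(np.round(s["ee_pos"],4),s["width"],s["grip_force"])
for n in("scene","top"):
    c=camera(n); P=cloud(c); save(n+"1",c["image"])
    # tray: brown pixels in window
    hsv=cv2.cvtColor(c["image"],cv2.COLOR_RGB2HSV); print(n,"hsv",hsv[172,159] if n=="top" else hsv[250,410])
    m=(P[...,0]>.46)&(P[...,0]<.64)&(P[...,1]>.26)&(P[...,1]<.43)
    w=m&(P[...,2]>.022)&(P[...,2]<.034); 
    p=(P[w][:,:2]*1000).astype(np.float32)
    # keep largest blob
    img=np.zeros((180,180),np.uint8); ij=((P[w][:,:2]-[.46,.26])*1000).astype(int); img[ij[:,0].clip(0,179),ij[:,1].clip(0,179)]=255
    img=cv2.morphologyEx(img,cv2.MORPH_CLOSE,np.ones((9,9)))
    k,l,st,ce=cv2.connectedComponentsWithStats(img); j=1+st[1:,4].argmax(); keep=l[ij[:,0].clip(0,179),ij[:,1].clip(0,179)]==j
    q=p[keep]; r=cv2.minAreaRect(q); print(n,len(q),r)
    cen=np.array(r[0])/1000; f=np.hypot(P[...,0]-cen[0],P[...,1]-cen[1])<.03
    print("floor z",np.nanmedian(P[...,2][f]), "table", np.nanmedian(P[...,2][m&(np.hypot(P[...,0]-cen[0],P[...,1]-cen[1])>.085)]))
```

```text
[0.6111 0.024  0.1592] 0.027643648957965415 14.999983347952366
scene hsv [ 13 144 152]
scene 468 ((546.5443725585938, 345.0753173828125), (111.86286163330078, 110.75324249267578), 17.41014289855957)
floor z 0.006505125159181335 table -0.0015242216035030731
top hsv [ 13 187  98]
top 246 ((545.4935302734375, 344.0086669921875), (112.02285766601562, 110.59197998046875), 16.978246688842773)
floor z 0.009574920800322628 table 0.0010718229415747071
```

Cap is held (width 27.6 mm). Tray centre is at (0.546,0.3445), floor at about 8 mm.

Call:
jog_arm --pt "0 0 0 10 -3 0 -1" --pt "0 0 0 40 -12 0 -1" --pt "0 0 0 80 -24 0 -1" --pt "0 0 0 120 -36 0 -1" --pt "0 0 0 160 -48 0 -1" --pt "0 0 0 200 -60 0 -1" --pt "0 0 0 240 -72 0 -1" --pt "0 0 0 275 -83 0 -1" --pt "0 0 0 300 -91 0 -1" --pt "0 0 0 313 -95 0 -1" --pt "0 0 0 313 -95 0 -1" --pt "0 0 0 313 -95 0 -1"

```text
time: 5.45
ee_pos: [0.5426, 0.3422, 0.1583]
eef_rot: [0.736, 0.677, -0.0, 0.0]
ft_force: [1.3, -0.0, -1.9]
width: 0.0275
grip_force: 15.0
```

Run:
```python
from h import *
camera("wrist")
c=camera("scene");s=status.read_state();print(np.round(s["ee_pos"],4),s["width"],s["grip_force"],s["eef_rot"],s["ft_force"])
i=c["image"][100:340,300:512]; save("carry",cv2.resize(i,None,fx=2,fy=2))
```

```text
[0.5431 0.3416 0.1586] 0.02747030598407325 14.99991147313267 [ 7.36784397e-01  6.76127633e-01 -1.37877113e-04  3.96974281e-04] [-0.22842577  1.51914965 -0.22399175]
```

View pics/carry.png

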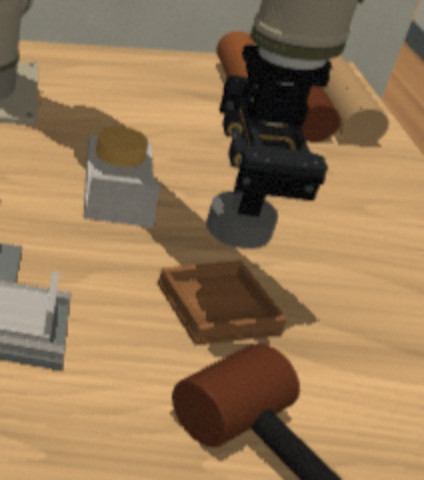

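The cap hangs upright at crop pixel (242,218) and the tray is at (222,300). I'll correct by 3 mm and descend.

Call:
jog_arm --pt "0 0 0 3 2.5 10 -1" --pt "0 0 0 3 2.5 35 -1" --pt "0 0 0 3 2.5 60 -1" --pt "0 0 0 3 2.5 80 -1" --pt "0 0 0 3 2.5 95 -1" --pt "0 0 0 3 2.5 103 -1" --pt "0 0 0 3 2.5 107 -1" --pt "0 0 0 3 2.5 109 -1" --pt "0 0 0 3 2.5 109 -1"

```text
time: 6.45
ee_pos: [0.5453, 0.3467, 0.0501]
eef_rot: [0.736, 0.677, 0.0, 0.0]
ft_force: [0.3, 0.3, -0.5]
width: 0.0278
grip_force: 15.0
```

Call:
jog_arm --pt "0 0 0 -1 0 1 -1" --pt "0 0 0 -1 0 2 -1" --pt "0 0 0 -1 0 3 -1" --pt "0 0 0 -1 0 4 -1" --pt "0 0 0 -1 0 4 -1" --pt "0 0 0 -1 0 4 -1"

```text
time: 7.05
ee_pos: [0.5448, 0.3456, 0.0456]
eef_rot: [0.736, 0.677, 0.0, -0.0]
ft_force: [0.4, 0.4, -1.1]
width: 0.0277
grip_force: 15.0
```

Call:
jog_arm --pt "0 0 0 0 0 0.5 -1" --pt "0 0 0 0 0 1 -1" --pt "0 0 0 0 0 1.5 -1" --pt "0 0 0 0 0 2 -1" --pt "0 0 0 0 0 2 -1"

```text
time: 7.55
ee_pos: [0.5448, 0.3456, 0.0438]
eef_rot: [0.736, 0.677, 0.0, -0.0]
ft_force: [-1.4, -0.1, 2.4]
width: 0.0281
grip_force: 15.0
```

Call:
jog_arm --pt "0 0 0 0 0 0.5 -1" --pt "0 0 0 0 0 1 -1" --pt "0 0 0 0 0 1 -1"

```text
time: 7.85
ee_pos: [0.5449, 0.3456, 0.0437]
eef_rot: [0.736, 0.677, 0.0, -0.0]
ft_force: [-5.5, -3.3, 10.6]
width: 0.0276
grip_force: 15.0
```

Call:
jog_arm --pt "0 0 0 0 0 -1 -1" --pt "0 0 0 0 0 -1 -0.2" --pt "0 0 0 0 0 -1 0.2" --pt "0 0 0 0 0 -1 0.4" --pt "0 0 0 0 0 -1 0.4" --pt "0 0 0 0 0 -1 0.4" --pt "0 0 0 0 0 -1 0.4" --pt "0 0 0 0 0 -30 0.4" --pt "0 0 0 0 0 -70 0.4" --pt "0 0 0 0 0 -100 0.4" --pt "0 0 0 0 0 -100 0.4" --pt "0 0 0 0 0 -100 0.4"

```text
time: 9.05
ee_pos: [0.545, 0.3458, 0.143]
eef_rot: [0.736, 0.677, 0.001, -0.0]
ft_force: [-0.8, -0.4, -0.3]
width: 0.0611
grip_force: 0.0
```

Run:
```python
from h import *
from scipy.spatial.transform import Rotation as R
camera("wrist"); s=status.read_state(); c=camera("wrist"); print(np.round(s["ee_pos"],4),s["time"],s["ft_force"])
T=np.eye(4);T[:3,:3]=R.from_quat(s["eef_rot"]).as_matrix();T[:3,3]=s["ee_pos"]; c["world_from_camera"]=T@c["mount"]
def rep(n,P,lo,hi,b=.06):
    m=(P[...,2]>lo)&(P[...,2]<hi)&(abs(P[...,0]-.546)<b)&(abs(P[...,1]-.345)<b)
    p=P[m]; print(n,len(p),np.round(p.mean(0),4),cv2.minAreaRect((p[:,:2]*1000).astype(np.float32)) if len(p)>4 else "")
for nm,P in (("wrist",cloud(c)),("scene",cloud(camera("scene"))),("top",cloud(camera("top")))):
    rep(nm+" knob",P,.069,.083,.03); rep(nm+" shell",P,.034,.046); rep(nm+" wall",P,.022,.033,.075)
```

```text
[0.5445 0.3454 0.1419] 9.1 [-0.19948021 -0.38689295  0.04603069]
wrist knob 1025 [0.5441 0.3471 0.0751] ((543.8855590820312, 346.1443176269531), (27.041776657104492, 27.292757034301758), 60.473716735839844)
wrist shell 3858 [0.5443 0.3503 0.0375] ((544.0013427734375, 346.3354797363281), (71.05606079101562, 70.97640991210938), 77.8985366821289)
wrist wall 4125 [0.5433 0.3496 0.0267] ((543.1602172851562, 345.0462646484375), (110.00909423828125, 109.6808853149414), 16.924406051635742)
scene knob 84 [0.5484 0.3454 0.0737] ((547.0426025390625, 345.88409423828125), (26.183319091796875, 25.259382247924805), 53.49843215942383)
scene shell 366 [0.5536 0.3435 0.0368] ((548.0482177734375, 345.4853210449219), (69.75142669677734, 69.98123931884766), 68.94730377197266)
scene wall 527 [0.5608 0.3417 0.0258] ((545.7935180664062, 344.7406921386719), (110.90135955810547, 111.91592407226562), 17.051523208618164)
top knob 48 [0.5459 0.3443 0.0764] ((546.9483032226562, 343.281005859375), (24.1801815032959, 25.271669387817383), 88.09284210205078)
top shell 194 [0.5453 0.3366 0.0391] ((545.7886962890625, 335.3951110839844), (100.27458953857422, 89.80479431152344), 15.31006145477295)
top wall 179 [0.5487 0.3182 0.0277] ((547.8641967773438, 335.4580078125), (110.97907257080078, 94.73763275146484), 15.905030250549316)
```

The cap stands upright, within 1.5 mm of the tray centre. Next I'll go behind the push plate with the fingers closed.

Call:
jog_arm --pt "0 0 0 -40 24 0 -1" --pt "0 0 0 -80 48 0 -1" --pt "0 0 0 -120 72 0 -1" --pt "0 0 0 -150 90 0 -1" --pt "0 0 0 -163 96 0 -1" --pt "0 0 0 -163 96 0 -1" --pt "0 0 0 -163 96 30 -1" --pt "0 0 0 -163 96 50 -1" --pt "0 0 0 -163 96 50 -1" --pt "0 0 0 -163 96 50 -1"

```text
time: 10.25
ee_pos: [0.6264, 0.177, 0.0927]
eef_rot: [0.735, 0.678, -0.0, -0.0]
ft_force: [0.3, -0.2, 0.2]
width: 0.0009
grip_force: 0.0
```

Run:
```python
from h import *
camera("top"); s=status.read_state();print(np.round(s["ee_pos"],4),s["width"],s["eef_rot"])
```

```text
[0.6271 0.1767 0.0935] 0.0007455491246373866 [ 7.35280441e-01  6.77762757e-01  5.62093821e-04 -5.45871073e-05]
```

Call:
jog_arm --pt "0 0 0 0 -1.5 25 -1" --pt "0 0 0 0 -1.5 45 -1" --pt "0 0 0 0 -1.5 56 -1" --pt "0 0 0 0 -1.5 56 -1" --pt "0 0 0 0 -1.5 56 -1" --pt "0 0 0 -8 -1.5 56 -1" --pt "0 0 0 -16 -1.5 56 -1" --pt "0 0 0 -20 -1.5 56 -1" --pt "0 0 0 -24 -1.5 56 -1" --pt "0 0 0 -28 -1.5 56 -1" --pt "0 0 0 -32 -1.5 56 -1"

```text
time: 11.4
ee_pos: [0.623, 0.1454, 0.037]
eef_rot: [0.735, 0.678, 0.001, -0.001]
ft_force: [-0.1, 6.5, 1.3]
width: 0.0002
grip_force: 3.0
```

Call:
jog_arm --pt "0 0 0 -8 0 0 -1" --pt "0 0 0 -16 0 0 -1" --pt "0 0 0 -26 0 0 -1" --pt "0 0 0 -36 0 0 -1" --pt "0 0 0 -46 0 0 -1" --pt "0 0 0 -56 0 0 -1" --pt "0 0 0 -66 0 0 -1" --pt "0 0 0 -76 0 0 -1" --pt "0 0 0 -86 0 0 -1" --pt "0 0 0 -96 0 0 -1" --pt "0 0 0 -106 0 0 -1" --pt "0 0 0 -114 0 0 -1"

```text
time: 12.6
ee_pos: [0.6137, 0.0312, 0.0369]
eef_rot: [0.735, 0.678, 0.001, -0.0]
ft_force: [0.5, 6.2, 2.7]
width: 0.0002
grip_force: 3.1
```

Call:
jog_arm --pt "0 0 0 -6 -1 0 -1" --pt "0 0 0 -12 -1 0 -1" --pt "0 0 0 -18 -1 0 -1" --pt "0 0 0 -23 -1 0 -1" --pt "0 0 0 -27 -1 0 -1" --pt "0 0 0 -30 -1 0 -1" --pt "0 0 0 -32 -1 0 -1" --pt "0 0 0 -34 -1 0 -1" --pt "0 0 0 -36 -1 0 -1"

```text
time: 13.5
ee_pos: [0.6099, -0.0038, 0.0369]
eef_rot: [0.735, 0.678, 0.001, -0.001]
ft_force: [-0.2, 7.1, 2.6]
width: 0.0001
grip_force: 3.2
```

Call:
jog_arm --pt "0 0 0 -1 0 0 -1" --pt "0 0 0 -2 0 0 -1" --pt "0 0 0 -3 0 0 -1" --pt "0 0 0 -4 0 0 -1" --pt "0 0 0 -5 0 0 -1" --pt "0 0 0 -5 0 0 -1"

```text
time: 14.1
ee_pos: [0.61, -0.0063, 0.037]
eef_rot: [0.735, 0.679, 0.002, -0.001]
ft_force: [4.4, 12.2, -0.7]
width: 0.0004
grip_force: 6.4
```

Call:
jog_arm --pt "0 0 0 -1 0 0 -1" --pt "0 0 0 -2 0 0 -1" --pt "0 0 0 -2 0 0 -1"

```text
time: 14.4
ee_pos: [0.6105, -0.0065, 0.0373]
eef_rot: [0.734, 0.679, 0.003, -0.001]
ft_force: [4.7, 17.0, -0.2]
width: 0.0004
grip_force: 8.7
```

The resistance is stiff, so it's against the stop. I'll back off, raise and verify.

Call:
jog_arm --pt "0 0 0 5 0 0 -1" --pt "0 0 0 20 0 0 -1" --pt "0 0 0 45 0 0 -1" --pt "0 0 0 70 0 -20 -1" --pt "0 0 0 90 0 -60 -1" --pt "0 0 0 100 0 -100 -1" --pt "0 0 0 100 0 -130 -1" --pt "0 0 0 100 0 -150 -1" --pt "0 0 0 100 0 -150 -1" --pt "0 0 0 100 0 -150 -1"

```text
time: 15.4
ee_pos: [0.617, 0.0869, 0.1863]
eef_rot: [0.736, 0.677, -0.0, -0.0]
ft_force: [-0.3, 0.2, -1.0]
width: 0.0006
grip_force: 0.0
```

Run:
```python
from h import *
from scipy.spatial.transform import Rotation as R
camera("wrist"); s=status.read_state(); c=camera("wrist"); print(np.round(s["ee_pos"],4),s["time"],s["eef_rot"])
T=np.eye(4);T[:3,:3]=R.from_quat(s["eef_rot"]).as_matrix();T[:3,3]=s["ee_pos"]; c["world_from_camera"]=T@c["mount"]
save("home",c["image"]); sc=camera("scene"); 
def rep(n,P,lo,hi,b):
    m=(P[...,2]>lo)&(P[...,2]<hi)&(P[...,0]>b[0])&(P[...,0]<b[1])&(P[...,1]>b[2])&(P[...,1]<b[3])
    p=P[m]; print(n,len(p),np.round(p.mean(0),4) if len(p) else "",cv2.minAreaRect((p[:,:2]*1000).astype(np.float32)) if len(p)>4 else "")
for nm,P in (("wrist",cloud(c)),("scene",cloud(sc)),("top",cloud(camera("top")))):
    rep(nm+" plate",P,.06,.075,(.56,.66,-.05,.05)); rep(nm+" pad",P,.068,.092,(.42,.55,-.02,.1)); rep(nm+" bolt/arm",P,.205,.23,(.5,.7,-.26,-.05)); rep(nm+" die",P,.05,.06,(.56,.64,-.17,-.09))
```

```text
[0.6166 0.0868 0.1855] 15.45 [ 7.35837427e-01  6.77157859e-01 -6.26680580e-04 -3.49797447e-04]
wrist plate 12 [ 0.6063 -0.0211  0.0687] ((606.339599609375, -20.946332931518555), (6.909018516540527, 1.0066406726837158), 85.18785858154297)
wrist pad 1398 [0.4877 0.0534 0.0849] ((492.2793273925781, 48.58211898803711), (32.74916076660156, 51.74811935424805), 85.58981323242188)
wrist bolt/arm 0  
wrist die 0  
scene plate 89 [ 0.6122 -0.0207  0.0666] ((609.0081787109375, -20.729904174804688), (8.32532024383545, 72.14775085449219), 84.70654296875)
scene pad 331 [0.4979 0.0337 0.079 ] ((493.0005798339844, 32.369972229003906), (64.20777130126953, 53.840736389160156), 85.35974884033203)
scene bolt/arm 98 [ 0.6023 -0.1302  0.2145] ((598.476806640625, -131.62704467773438), (22.862667083740234, 22.54541778564453), 43.022132873535156)
scene die 206 [ 0.6098 -0.1288  0.0533] ((609.06103515625, -129.14175415039062), (39.86426544189453, 56.41736602783203), 16.365291595458984)
top plate 40 [ 0.6068 -0.0213  0.0698] ((607.4894409179688, -21.13700294494629), (7.649939060211182, 66.6125717163086), 84.67308807373047)
top pad 295 [0.4918 0.0292 0.0808] ((491.4975891113281, 22.71847915649414), (84.66620635986328, 52.11831283569336), 85.72669982910156)
top bolt/arm 103 [ 0.5947 -0.1527  0.2125] ((591.74462890625, -166.680908203125), (132.25991821289062, 58.95610809326172), 88.9599380493164)
top die 0
```

View pics/home.png

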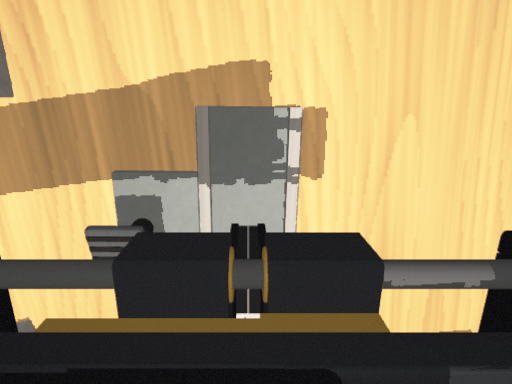

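The sled is home: the push plate has moved 155.9 mm, putting the sled origin under the head axis. The wrist view shows an empty bed with the treadle pad at (115,240). I'll go above the pad next.

Call:
jog_arm --pt "0 0 0 -20 -40 0 -1" --pt "0 0 0 -42 -80 0 -1" --pt "0 0 0 -60 -110 0 -1" --pt "0 0 0 -65 -120 0 -1" --pt "0 0 0 -65 -120 30 -1" --pt "0 0 0 -65 -120 55 -1" --pt "0 0 0 -65 -120 70 -1" --pt "0 0 0 -65 -120 80 -1" --pt "0 0 0 -65 -120 85 -1" --pt "0 0 0 -65 -120 85 -1" --pt "0 0 0 -65 -120 85 -1"

```text
time: 16.7
ee_pos: [0.4927, 0.032, 0.1021]
eef_rot: [0.736, 0.677, 0.0, 0.0]
ft_force: [-0.5, -0.2, -0.4]
width: 0.0004
grip_force: 0.0
```

Call:
jog_arm --pt "0 0 0 0 0 12 -1" --pt "0 0 0 0 0 20 -1" --pt "0 0 0 1 0 26 -1" --pt "0 0 0 2 0 32 -1" --pt "0 0 0 3 0 38 -1" --pt "0 0 0 4 0 44 -1" --pt "0 0 0 5 0 50 -1" --pt "0 0 0 6 0 56 -1" --pt "0 0 0 7 0 60 -1" --pt "0 0 0 7 0 62 -1" --pt "0 0 0 7 0 62 -1"

```text
time: 17.8
ee_pos: [0.4929, 0.0383, 0.0413]
eef_rot: [0.736, 0.677, -0.0, -0.0]
ft_force: [-12.8, -1.7, 35.9]
width: 0.0004
grip_force: 17.6
```

At the stop (36 N, z = 41 mm). Hold.

Call:
jog_arm --pt "0 0 0 0 0 -0.5 -1" --pt "0 0 0 0 0 -0.5 -1" --pt "0 0 0 0 0 -0.5 -1" --pt "0 0 0 0 0 -0.5 -1" --pt "0 0 0 0 0 -0.5 -1" --pt "0 0 0 0 0 -0.5 -1" --pt "0 0 0 0 0 -0.5 -1" --pt "0 0 0 0 0 -0.5 -1" --pt "0 0 0 0 0 -0.5 -1" --pt "0 0 0 0 0 -0.5 -1" --pt "0 0 0 0 0 -0.5 -1" --pt "0 0 0 0 0 -0.5 -1"

```text
time: 19.0
ee_pos: [0.4929, 0.0383, 0.0416]
eef_rot: [0.736, 0.677, 0.0, -0.0]
ft_force: [-10.6, -1.8, 29.8]
width: 0.0006
grip_force: 14.9
```

Call:
jog_arm --pt "0 0 0 0 0 0 -1" --pt "0 0 0 0 0 0 -1" --pt "0 0 0 0 0 0 -1" --pt "0 0 0 0 0 0 -1" --pt "0 0 0 0 0 0 -1" --pt "0 0 0 0 0 0 -1"

```text
time: 19.6
ee_pos: [0.4929, 0.0383, 0.0416]
eef_rot: [0.736, 0.677, 0.0, -0.0]
ft_force: [-10.4, -1.8, 29.8]
width: -0.0
grip_force: 14.9
```

Call:
jog_arm --pt "0 0 0 -2 0 -8 -1" --pt "0 0 0 -4 0 -18 -1" --pt "0 0 0 -6 0 -28 -1" --pt "0 0 0 -7 0 -38 -1" --pt "0 0 0 -7 0 -50 -1" --pt "0 0 0 -7 0 -80 -1" --pt "0 0 0 -7 0 -110 -1" --pt "0 0 0 20 0 -140 -1" --pt "0 0 0 20 0 -140 -1" --pt "0 0 0 20 0 -140 -1" --pt "0 0 0 20 0 -140 -1"

```text
time: 20.7
ee_pos: [0.4937, 0.0579, 0.1791]
eef_rot: [0.736, 0.677, -0.001, -0.0]
ft_force: [0.4, -0.1, 1.2]
width: 0.0003
grip_force: 0.0
```

Run:
```python
from h import *
s=status.read_state(); print(np.round(s["ee_pos"],4),s["time"],np.round(s["ft_force"],2))
def rep(n,P,lo,hi,b):
    m=(P[...,2]>lo)&(P[...,2]<hi)&(P[...,0]>b[0])&(P[...,0]<b[1])&(P[...,1]>b[2])&(P[...,1]<b[3])
    p=P[m]; print(n,len(p),cv2.minAreaRect((p[:,:2]*1000).astype(np.float32)) if len(p)>4 else "")
P=cloud(camera("scene"))
rep("plate",P,.06,.075,(.56,.66,-.05,.05)); rep("pad",P,.072,.09,(.42,.55,-.02,.1)); rep("knob",P,.068,.083,(.5,.6,.3,.4)); rep("die",P,.05,.06,(.56,.64,-.17,-.09))
```

```text
[0.4937 0.0579 0.1791] 20.7 [ 0.42 -0.13  1.19]
plate 90 ((608.8705444335938, -20.836990356445312), (8.41235065460205, 71.79683685302734), 85.26934814453125)
pad 302 ((493.6196594238281, 33.85626220703125), (61.109718322753906, 55.395259857177734), 85.27155303955078)
knob 90 ((547.32958984375, 345.5816650390625), (26.26879119873047, 26.602222442626953), 49.83168029785156)
die 204 ((609.27783203125, -129.77435302734375), (39.83257293701172, 56.207611083984375), 13.954935073852539)
```

The treadle is back up, the sled is still home and the cap is in place, so I'm handing in.

```bash
python3 -c "
from h import *
print(order.close_job())"
```

```text
the job is handed in; nothing more can be done
None
```

I handed the job in at about 21 s, and no verdict came back: the cap stands knob up in the tray, the sled is home against the stop, the treadle was held at its stop for about 1.8 s and is back up, and the arm kept clear of the mallet and jar.

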